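# Drive a stuck spacer out of a lens barrel

## Robot

A 6-joint arm with a two-finger parallel gripper is mounted at the origin on the work surface. World frame = base frame: x ahead of the robot, y to its left, z up, the work surface at z = 0. Lengths are in m, angles in rad, forces in N, time in s.
With the tool pointing down it reaches from about 0.375 to 0.9 m from the base axis. Payload 3.1 kg.
Tool frame: the origin (TCP) lies at the very end of the fingers, on their centre line; the grasp point (between the pads) lies 19 mm behind it; x points along the fingers, z is the direction in which the jaws open and shut, and the axes are right-handed (so a half turn about x gives the same grasp; the last joint's range is limited). The gripper opens to 85 mm and grips with 20 to 120 N. Pads are 22 mm wide; open, the fingers measure 114 mm over their backs; the gripper's body (76 mm by 85 mm) begins 54 mm behind the grasp point. The pads swing forward as they close: fully open they stand 13 mm farther back than shut.
Start: joints at [-1.355, 0.527, 1.433, -0, 1.181, -0.178], TCP at [0.24, -0.577, 0.231] pointing down, gripper open.
Joint ranges: [-3.08, 3.08], [-0.75, 2.2], [0.22, 2.44], [-1.43, 4.57], [0, 2.65], [-2.85, 2.85]. Speed limits (rad/s): [2.79, 2.79, 3.14, 3.14, 3.14, 3.14].

## Interface

Orientations are given as a unit quaternion [x, y, z, w].
In Python, from station import robot gives the robot as it stands. The module is installed in compiled form; this text tells all that it offers.
- The arm moves only by the shell command python3 -m jog 'ROWS' [FORCE]. ROWS is JSON, a list of rows, each a list of 3 entries, a list of its own where there are three numbers: the shift along the tool's x, y, z in m, then the turn, a rotation vector about the tool's x, y, z in degrees, then the closure, from 0 (fully open) to 1 (shut). In form: [[[x, y, z], [ax, ay, az], gripper], ...]. A call has exactly 8 rows; each row is the pose to reach, as a shift and turn from the pose commanded when the call began, along the tool's axes at that moment; what a row does not reach only later rows make up. A row lasts 1/8 s, in which the tool goes at most 62.5 mm and 10.7 degrees, less where a joint would pass 70% of its speed; a pose out of reach is approached as far as the arm can. A call with a gripper value outside its range is refused whole. The fingers move at their own pace and stop on an object; FORCE is the grip in N (left out, the last holds). Time passes only in rows, so rows that repeat a pose let the fingers close, or fill a call up. It gives the time, the measured TCP pose, the force and the opening at its end, in the units of the state.
- robot.sense(): the state, without advancing time (a new reading comes with each control period).
- robot.snapshot(name): name is "side" or "top"; returns a dict with "image" (384x512x3 uint8, red, green, blue), "fx", "fy", "cx", "cy" (pixels), "view" (4x4, takes a point from world to camera coordinates). Camera axes: x right, y down, z forward; pixel columns grow to the right and rows downward; lengths in m; the calibration is good to about 2 mm. A picture is of the moment at which its call begins. There is no depth.
- robot.sign_off(): hands the job in, once; it reports no verdict.
The state is a dict: "clock": time; "qpos": joint angles; "joint_velocities": joint speeds; "effort": joint torques, N m; "tool_pos": TCP position; "tcp_rot": TCP orientation; "ft_force": force on the tool from outside, world axes, zero at the start; "wrist_torque": the same for the moment, N m; "width": finger opening in m.
Only numpy, scipy, OpenCV 4.12 (cv2) and the standard library are available. Lean on these libraries where they do the work, as an engineer would, in place of code of your own. Each camera call takes 0.05 s, during which the arm holds its last target.

## Task

A spacer ring is stuck in the lens barrel that is clamped on the bench. Slide the padded tray under the barrel's open end, then push the spacer out from the lipped end with the drift rod so that it drops straight into the tray, and lay the drift back in its rest. Keep the fingers off the spacer, do not ram the barrel or its clamp with the drift, and leave the other things on the bench where they are.

Things in the scene. Friction and masses are not known exactly. Their poses are not given: they have to be found in the camera images.
- mount: Fixed bench clamp holding a level steel lens barrel, 64 mm long, 49 mm outside. Origin on the bench below the barrel's middle; the barrel's axis lies along x, 62 mm up; +x points from the lipped end to the open end. Steel foot x -30 to +8, y -46 to +46 mm; clamp ring x -23 to +1 mm, up to 95 mm high. Beyond x = 8 mm the barrel overhangs the bench, its underside 37 mm up.
- barrel_back (a point): Centre of the barrel's lipped end face (x = -32 mm of the mount, 62 mm above the bench), where the drift goes in; axes as the mount. An inward lip, 4 mm thick, leaves a round opening of 32 mm, too small for the spacer to pass; behind it the bore is 36.4 mm.
- barrel_mouth (a point): Centre of the barrel's open end face (x = +32 mm of the mount, 62 mm above the bench), where the spacer comes out; axes as the mount. Full 36.4 mm bore, knurled rings outside.
- spacer: Brass spacer ring, 36 mm outside, 22 mm inside, 16 mm long, 75 g, tight in the bore. Origin at its centre, x along its axis. It starts wholly in the bore, its centre 16 to 4 mm behind the barrel's middle. A steady axial push of about 8 to 17 N moves it; the drag lasts until it is all but out of the open end, then vanishes and it falls.
- drift_grip (a point): Centre of the drift rod's handle; the drift is loose, 100 g, and lies level in its rest. x points from handle to head. Aluminium handle 20 x 20 mm square, x -32.5 to +32.5 mm; white shaft of 14 mm diameter to x = 120.5 mm; head of 27 mm diameter, its flat end at x = 132.5 mm. The head passes the lip opening and covers the spacer's hole.
- drift_tip (a point): Centre of the flat end of the drift's head (x = +132.5 mm from the handle's centre); same axes as drift_grip.
- rest: Fixed grey rest for the drift: foot 8 mm thick, two upright forks. Origin on the bench below the handle's centre when the drift lies in it; x points to the drift's head. Rear fork x -30.5 to -22.5 mm, slot 26 mm wide, floor 38 mm up, carries the handle's tail; front fork x 71 to 79 mm, slot 22 mm, floor 41 mm up, carries the shaft. Prongs end 50 mm up.
- rest_seat (a point): Where the centre of the drift's handle lies when it is in its rest: 48 mm above the bench over the rest's origin; same axes as the rest.
- tray: Loose square parts tray, grey plastic with a dark padded floor, 110 x 110 mm outside, 28 mm high, walls 9 mm thick, 92 x 92 mm inside, padded floor 11 mm up, 250 g. Origin at the centre of its underside, x and y square to the walls. It slides on the bench; a wall can be pinched from above.
- solvent: Bystander: amber bottle, 58 mm diameter, 120 mm high; origin at the centre of its foot.
- beaker: Bystander: glass beaker, 66 mm diameter, 85 mm high; origin at the centre of its foot.
- lensbox: Bystander: black lens case, 75 x 55 x 26 mm; origin at the centre of its underside.
- screwdriver: Bystander: screwdriver lying on the bench.
- lockring: Bystander: flat brass lock ring, 42 mm diameter, 6 mm high, lying on the bench.
- dustcap: Bystander: black dust cap, 54 mm diameter, 15 mm high.
- lenscell: Bystander: stepped steel lens cell, 47 mm diameter, 22 mm high.
- wrench: Bystander: small open-ended spanner, 130 mm, lying flat.
There are look-alikes about, which are no part of the job. What is shaped like the rest but pink or purple is not meant.

How it is judged:
On the way, in this order (a step that is already met when the one before it is completed fails the run):
1. the tray stands flat on the bench under the barrel's open end, the spacer still in the barrel (x of barrel_mouth in the frame of tray between -0.046 and 0.046 m and y of barrel_mouth in the frame of tray between -0.046 and 0.046 m and height (world z) of tray below 0.004 m and angle between tray's own z axis and vertical below 0.05 rad and x of spacer in the frame of mount below 0.025 m), for 0.2 s.
2. the drift, inside the barrel from the lipped end, has driven the spacer out of the open end (x of spacer in the frame of mount above 0.034 m and x of drift_tip in the frame of mount between 0.018 and 0.08 m and y of drift_tip in the frame of mount between -0.008 and 0.008 m and z of drift_tip in the frame of mount between 0.054 and 0.07 m), for 0.05 s.
At the end, for the whole second after the job is handed in: The spacer lies at rest inside the tray, the tray stands flat on the bench, and the drift lies at rest in both forks of its rest, handle within 15 mm of its place and within 0.1 rad of the rest's direction (x of spacer in the frame of tray between -0.046 and 0.046 m and y of spacer in the frame of tray between -0.046 and 0.046 m and z of spacer in the frame of tray between 0.005 and 0.036 m and linear speed of each of spacer, drift below 0.02 m/s and height (world z) of tray below 0.004 m and angle between tray's own z axis and vertical below 0.05 rad and distance between drift_grip and rest_seat below 0.015 m and angle between the x axis of drift_grip and the x axis of rest, either way round below 0.1 rad); the robot touches nothing.
It fails at once if the spacer falls beside the tray (its centre lower than 30 mm over the bench) (height (world z) of spacer below 0.03 m and not (x of spacer in the frame of tray between -0.052 and 0.052 m and y of spacer in the frame of tray between -0.052 and 0.052 m)).
It fails at once if the fingers touch the spacer (contact force between the fingers and spacer above 0.3 N).
It fails at once if the drift rams the barrel or its clamp (over 40 N) (contact force between drift and mount above 40 N).
It fails at once if another thing on the bench is moved more than 30 mm (distance of any of solvent, beaker, lensbox, screwdriver, lockring, dustcap, lenscell, wrench from where it was at the start of the episode above 0.03 m).
It also fails if it takes over 72 s, if anything falls off the work surface, if the arm or the gripper's body presses on something with over 40 N, if the wrist force passes 120 N, or if a joint passes its speed limit or range.

## Working session

There is one attempt and no reset: what is moved stays moved. The work goes in short steps, Python scripts to look and compute and a shell command to move; the robot and the scene stay as the last step left them, time stands still between calls to the robot, and variables do not carry over. Pictures are saved under pics/ and viewed, and the job is handed in when it is done.

```bash
mkdir -p pics; ls
cat > h.py <<'E'
import numpy as np, cv2, pickle
from station import robot
def snap(n,f):
    s=robot.snapshot(n); cv2.imwrite(f'pics/{f}.png',cv2.resize(s['image'][:,:,::-1],(768,576),interpolation=cv2.INTER_CUBIC)); cv2.imwrite(f'pics/{f}_raw.png',s['image'][:,:,::-1])
    pickle.dump(s,open(f'pics/{f}.pkl','wb')); return s
def crop(f,u0,v0,u1,v1,out):
    im=cv2.imread(f'pics/{f}_raw.png')[v0:v1,u0:u1]; k=min(800/(u1-u0),600/(v1-v0)); k=int(k)
    cv2.imwrite(f'pics/{out}.png',cv2.resize(im,None,fx=k,fy=k,interpolation=cv2.INTER_CUBIC)); print('scale',k)
def ray(s,u,v):
    V=s['view'];R=V[:3,:3];t=V[:3,3];d=R.T@np.array([(u-s['cx'])/s['fx'],(v-s['cy'])/s['fy'],1]);return -R.T@t,d
def atz(s,u,v,z):
    o,d=ray(s,u,v);return o+d*(z-o[2])/d[2]
def proj(s,p):
    c=s['view']@np.append(p,1);return np.array([s['fx']*c[0]/c[2]+s['cx'],s['fy']*c[1]/c[2]+s['cy']])
def load(f): return pickle.load(open(f'pics/{f}.pkl','rb'))
E
python3 - <<'E'
from h import *
for n in('top','side'):
    s=snap(n,n+'0');print(s['fx'],s['cx'],s['cy'],s['view'])
print(robot.sense())
E
```

```text
pics
433.47193701693976 253.03642514137172 189.0910980461176 [[ 0.01704318 -0.99984776  0.00374058  0.0429513 ]
 [-0.99833784 -0.0172232  -0.05499926  0.53450625]
 [ 0.05505531 -0.002797   -0.99847939  1.18227448]
 [ 0.          0.          0.          1.        ]]
399.20034129451983 255.52515106849947 185.87142050853902 [[-0.97644824 -0.21567657 -0.00569739  0.54882284]
 [-0.15992538  0.74126225 -0.65188507  0.0763627 ]
 [ 0.1448196  -0.63562087 -0.75829637  1.22707355]
 [ 0.          0.          0.          1.        ]]
{'clock': 0.1, 'qpos': array([-1.35451307e+00,  5.28369547e-01,  1.43378472e+00,  2.66921177e-05,
        1.18140736e+00, -1.78512599e-01]), 'joint_velocities': array([-5.88044040e-04, -1.54226810e-03, -1.04245503e-03, -9.67866974e-04,
       -8.96056224e-04,  7.78631359e-05]), 'effort': array([-1.44608293e-06, -4.43304956e+01, -1.78586143e+01, -3.17546601e-04,
        3.90473622e-03, -7.69663671e-06]), 'tool_pos': array([ 0.24027262, -0.57626663,  0.23043037]), 'tcp_rot': array([ 0.39272282,  0.58884245, -0.39174453,  0.58785166]), 'ft_force': array([-1.14136646,  1.05803014,  0.10057005]), 'wrist_torque': array([ 0.02196843, -0.00928576, -0.03447658]), 'width': 0.08542401263955283}
```

View pics/top0.png

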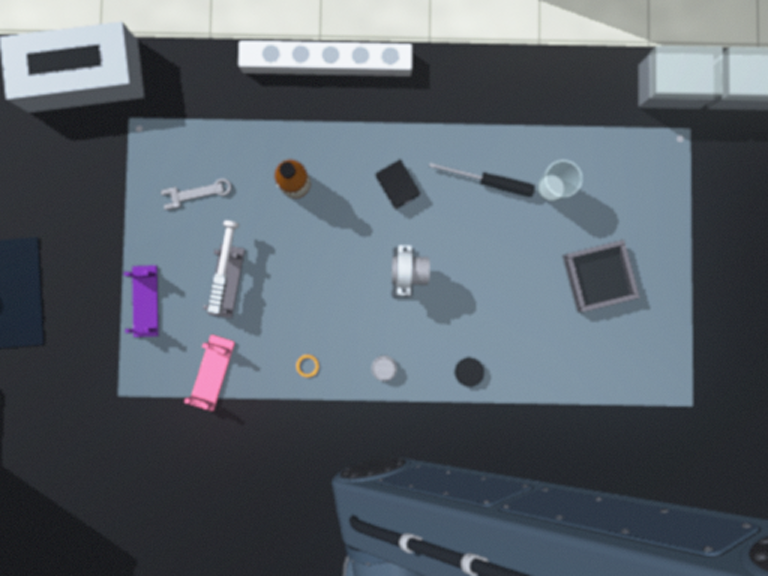

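View pics/side0.png

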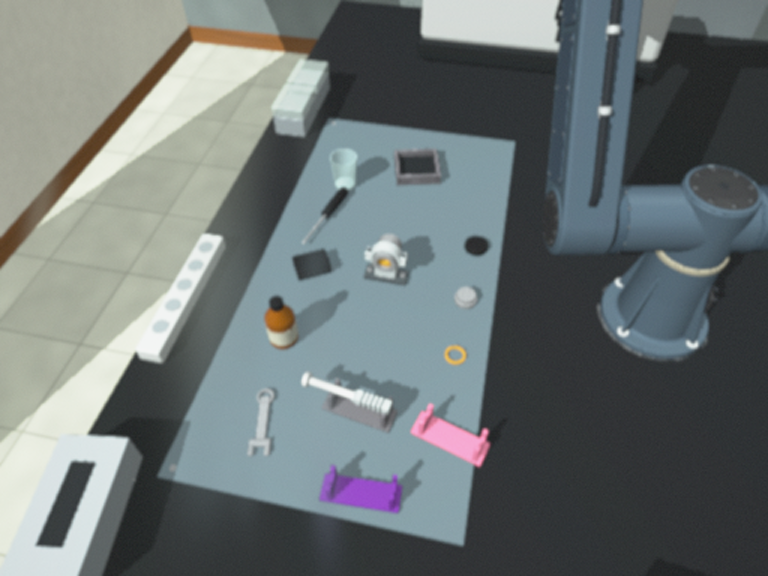

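The top view shows the mount at (405,270), the tray at (601,276) and the grey rest with the drift at (228,275). The look-alikes are the purple rest at (145,300) and the pink one at (212,372), both in 768-px coordinates. Next I'll crop in close.

Run:
```python
from h import *
crop('top0',125,135,185,225,'c_rest')
crop('top0',250,150,310,210,'c_mount')
crop('top0',365,150,435,215,'c_tray')
crop('side0',195,235,275,295,'c_rest_s')
crop('side0',235,145,285,195,'c_mount_s')
a=[cv2.imread(f'pics/{n}.png') for n in('c_rest','c_mount','c_tray','c_rest_s','c_mount_s')]
for n,i in zip('abcde',a):print(i.shape)
cv2.imwrite('pics/m1.png',np.hstack([cv2.resize(a[0],(400,600)),cv2.resize(a[1],(400,400)).copy() if 0 else cv2.copyMakeBorder(cv2.resize(a[1],(400,400)),0,200,0,0,0)]))
```

```text
scale 6
scale 10
scale 9
scale 10
scale 12
(540, 360, 3)
(600, 600, 3)
(585, 630, 3)
(600, 800, 3)
(600, 600, 3)
```

View pics/c_rest.png

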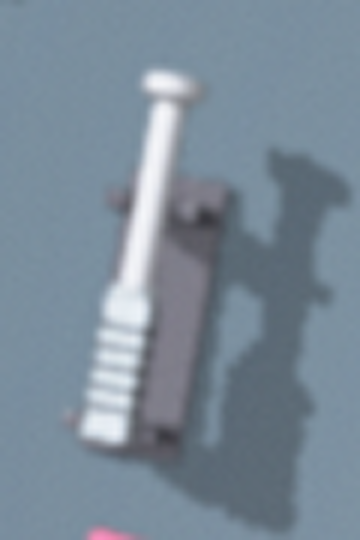

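View pics/c_mount.png

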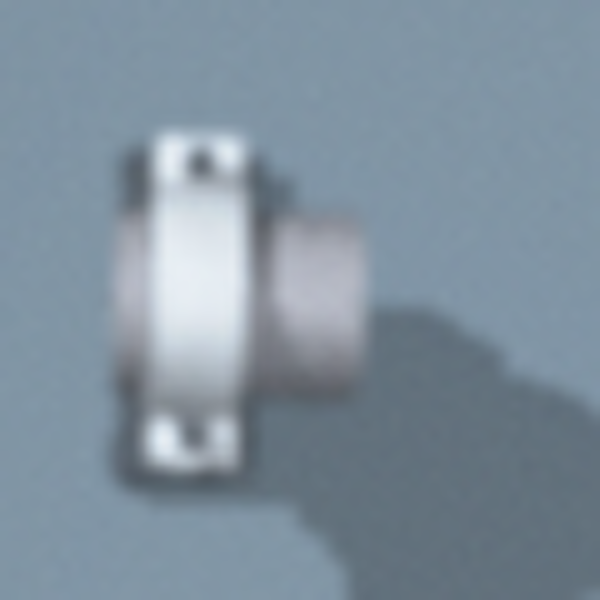

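View pics/c_tray.png

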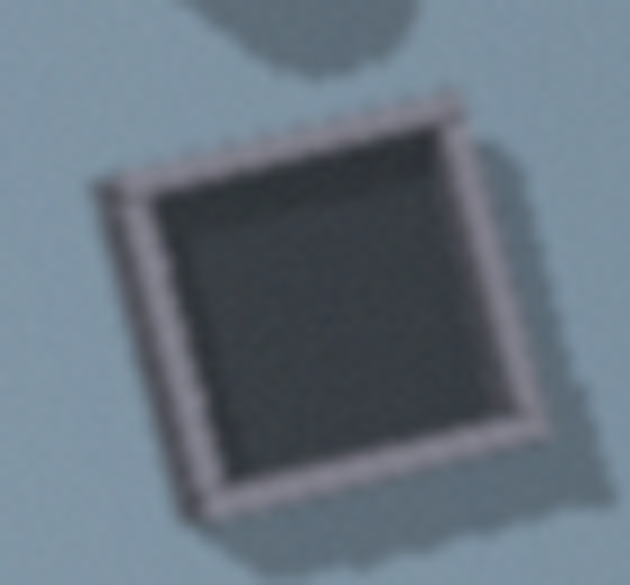

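View pics/c_rest_s.png

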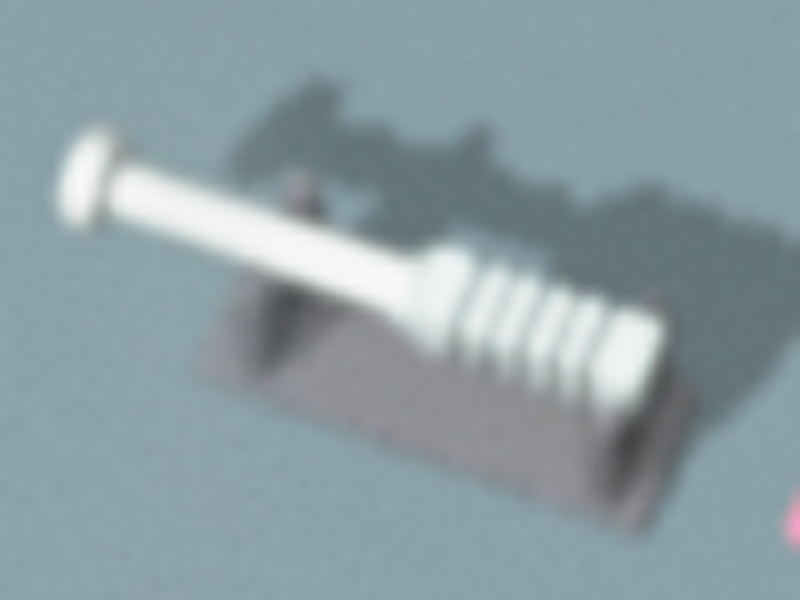

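View pics/c_mount_s.png

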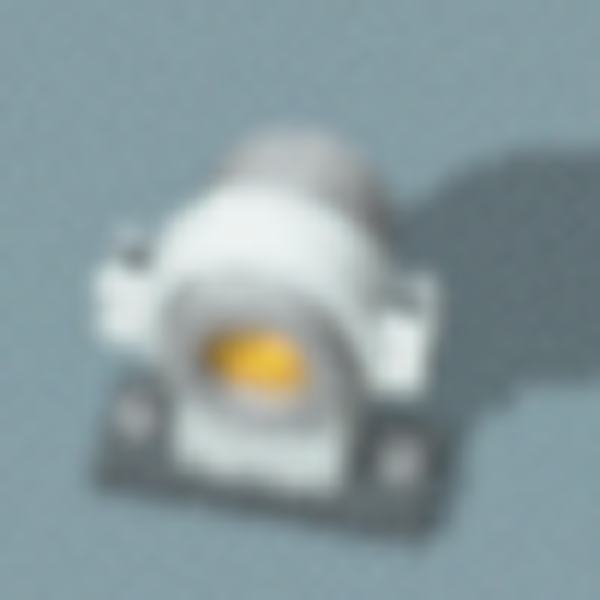

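```bash
cat > ov.py <<'E'
from h import *
def T(x,y,yaw,z=0):
    c,s=np.cos(yaw),np.sin(yaw);M=np.eye(4);M[:2,:2]=[[c,-s],[s,c]];M[:3,3]=[x,y,z];return M
def circ(x,r,z,n=24):
    a=np.linspace(0,2*np.pi,n+1);return np.c_[0*a+x,r*np.cos(a),z+r*np.sin(a)]
def rect(x0,x1,y0,y1,z): return np.array([[x0,y0,z],[x1,y0,z],[x1,y1,z],[x0,y1,z],[x0,y0,z]])
def seg(a,b): return np.array([a,b],float)
drift=[rect(-.0325,.0325,-.01,.01,.01),rect(-.0325,.0325,-.01,.01,-.01),circ(.1205,.0135,0),circ(.1325,.0135,0),seg([.0325,.007,0],[.1205,.007,0]),seg([.0325,-.007,0],[.1205,-.007,0]),seg([.0325,0,.007],[.1205,0,.007])]
mount=[circ(-.032,.0245,.062),circ(.032,.0245,.062),circ(-.032,.016,.062),rect(-.03,.008,-.046,.046,0),seg([-.032,.0245,.062],[.032,.0245,.062]),seg([-.032,-.0245,.062],[.032,-.0245,.062]),circ(-.023,.033,.062),circ(.001,.033,.062)]
tray=[rect(-.055,.055,-.055,.055,.028),rect(-.046,.046,-.046,.046,.028),rect(-.055,.055,-.055,.055,0)]
def draw(f,items,box,out,k=None):
    s=load(f);im=cv2.imread(f'pics/{f}_raw.png');u0,v0,u1,v1=box
    k=k or int(min(800/(u1-u0),600/(v1-v0)))
    im=cv2.resize(im[v0:v1,u0:u1],None,fx=k,fy=k,interpolation=cv2.INTER_CUBIC)
    for M,ls in items:
        for l in ls:
            p=[(proj(s,(M@np.append(q,1))[:3])-[u0,v0]+.5)*k for q in l]
            cv2.polylines(im,[np.round(p).astype(int)],False,(0,0,255),1)
    cv2.imwrite(f'pics/{out}.png',im)
E
python3 - <<'E'
from ov import *
s=load('top0');S=load('side0')
def w(f,o,k,u,v,z): return atz(f,o[0]+u/k-.5,o[1]+v/k-.5,z)
o=(125,135)
a=w(s,o,6,104,440,.054);b=w(s,o,6,170,72,.048)
print('drift tail',a,'tip',b,np.linalg.norm((b-a)[:2]),np.arctan2(*(b-a)[1::-1]))
o=(195,235)
a=w(S,o,10,632,355,.050);b=w(S,o,10,75,185,.048)
print('drift tail',a,'tip',b,np.linalg.norm((b-a)[:2]),np.arctan2(*(b-a)[1::-1]))
o=(250,150)
a=w(s,o,10,117,303,.07);b=w(s,o,10,367,307,.07)
print('mount top',a,b,np.linalg.norm((b-a)[:2]),np.arctan2(*(b-a)[1::-1]))
o=(365,150)
P=[w(s,o,9,*q,.028)[:2] for q in((103,180),(455,98),(547,432),(203,517))]
print('tray',P,np.mean(P,0),[np.linalg.norm(P[i]-P[i-1]) for i in range(4)])
E
```

```text
drift tail [0.47646754 0.34727621 0.054     ] tip [0.642189   0.32430875 0.048     ] 0.16730542533426185 -0.1377135013005446
drift tail [0.48065303 0.34091762 0.05      ] tip [0.63883827 0.32172815 0.048     ] 0.1593449250556484 -0.12072028000262351
mount top [0.55553962 0.03116221 0.07      ] [ 0.55562466 -0.0347751   0.07      ] 0.06593736570764686 -1.5695065571008293
tray [array([ 0.59251715, -0.28366201]), array([ 0.61949466, -0.39105211]), array([ 0.51806929, -0.41864821]), array([ 0.49050095, -0.31414011])] [ 0.55514551 -0.35187561] [np.float64(0.1064716869049295), np.float64(0.11072678095773113), np.float64(0.1051125635135732), np.float64(0.10808309811219623)]
```

```bash
cat > go.py <<'E'
from ov import *
import sys
D=[float(v) for v in sys.argv[1].split(',')];M=[float(v) for v in sys.argv[2].split(',')];R=[float(v) for v in sys.argv[3].split(',')]
it=[(T(*D,.048),drift),(T(*M),mount),(T(*R),tray)]
B={'td':('top0',(130,140,180,215)),'tm':('top0',(250,155,300,205)),'tt':('top0',(370,155,430,210)),'sd':('side0',(195,240,270,290)),'sm':('side0',(235,145,285,195)),'st':('side0',(255,90,305,130))}
ims=[]
for k,(f,b) in B.items(): draw(f,it,b,'o_'+k)
def fit(n,w,h):
    i=cv2.imread(f'pics/o_{n}.png');r=min(w/i.shape[1],h/i.shape[0]);i=cv2.resize(i,None,fx=r,fy=r);return cv2.copyMakeBorder(i,0,h-i.shape[0],0,w-i.shape[1],0)
cv2.imwrite('pics/ovA.png',np.hstack([fit('td',360,600),fit('sd',440,600)]))
cv2.imwrite('pics/ovB.png',np.hstack([fit('tm',400,400),fit('sm',400,400)]))
cv2.imwrite('pics/ovC.png',np.hstack([fit('tt',400,400),fit('st',400,400)]))
E
python3 go.py 0.5095,0.340,-0.13 0.555,-0.002,-1.571 0.555,-0.352,0.26
```

```text
(no output)
```

View pics/ovA.png

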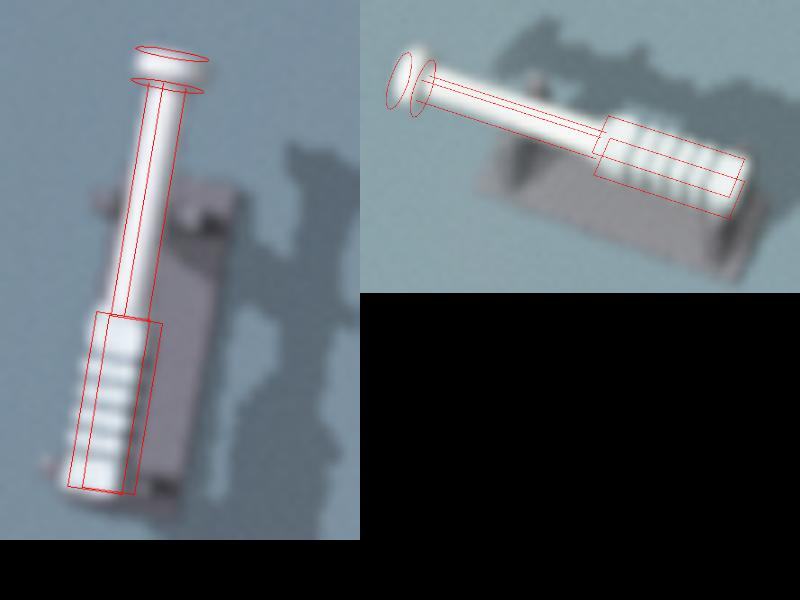

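View pics/ovB.png

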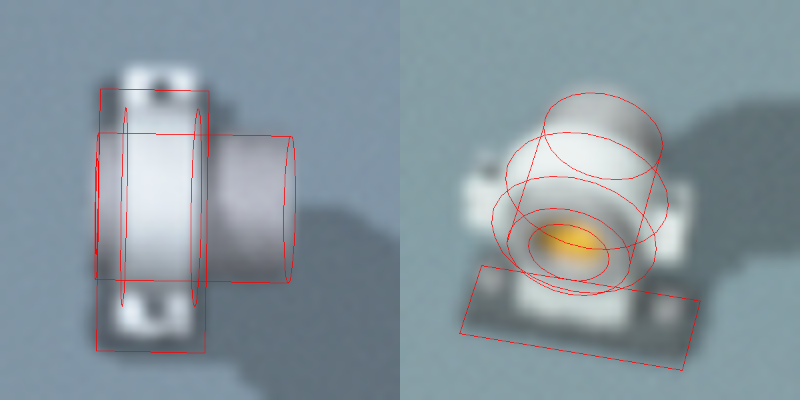

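View pics/ovC.png

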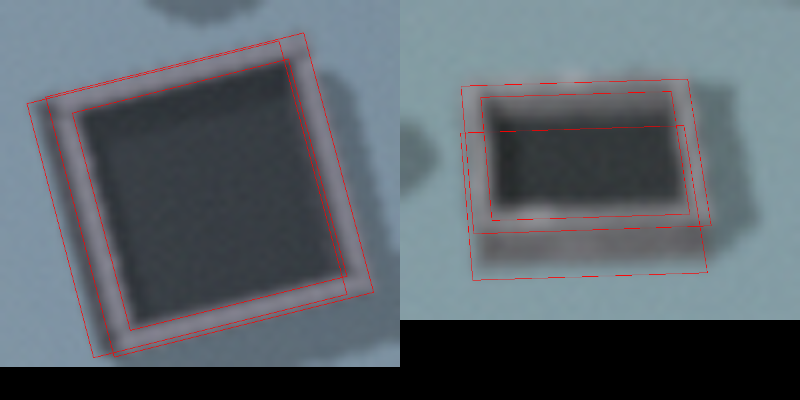

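```bash
cat > mv.py <<'E'
# usage: mv.py x y z jawyaw(rad) -> shift (tool axes, mm) and rotvec deg from current measured pose; tool down
from h import *
import sys
from scipy.spatial.transform import Rotation as Ro
st=robot.sense()
R0=Ro.from_quat(st['tcp_rot']).as_matrix()
p=np.array([float(v) for v in sys.argv[1:4]]); 
if len(sys.argv)>4:
    best=None
    for k in(0,np.pi):
        a=float(sys.argv[4])+k; z=np.array([np.cos(a),np.sin(a),0]);x=np.array([0,0,-1.]);R=np.c_[x,np.cross(z,x),z]
        rv=Ro.from_matrix(R0.T@R).as_rotvec(degrees=True)
        print('opt shift m',np.round(R0.T@(p-st['tool_pos']),4),'rot deg',np.round(rv,2),'q6',st['qpos'][5])
else: print('shift m',np.round(R0.T@(p-st['tool_pos']),4))
print('tool z',R0[:,2],'x',R0[:,0],'pos',st['tool_pos'],'t',st['clock'],'F',st['ft_force'],'w',st['width'])
E
python3 mv.py 0.568 -0.401 0.10 1.831; python3 go.py 0.5095,0.3415,-0.15 0.555,-0.002,-1.571 0.555,-0.352,0.26
```

```text
opt shift m [ 0.1306  0.3699 -0.0355] rot deg [-1.7229e+02  2.0000e-02 -1.7000e-01] q6 -0.17851259878130502
opt shift m [ 0.1306  0.3699 -0.0355] rot deg [ 7.71 -0.11 -0.01] q6 -0.17851259878130502
tool z [ 0.38461    -0.92307714 -0.0019333 ] x [-3.98423811e-04  1.92839410e-03 -9.99998061e-01] pos [ 0.24027262 -0.57626663  0.23043037] t 0.1 F [-1.14136646  1.05803014  0.10057005] w 0.08542401263955283
```

View pics/ovA.png

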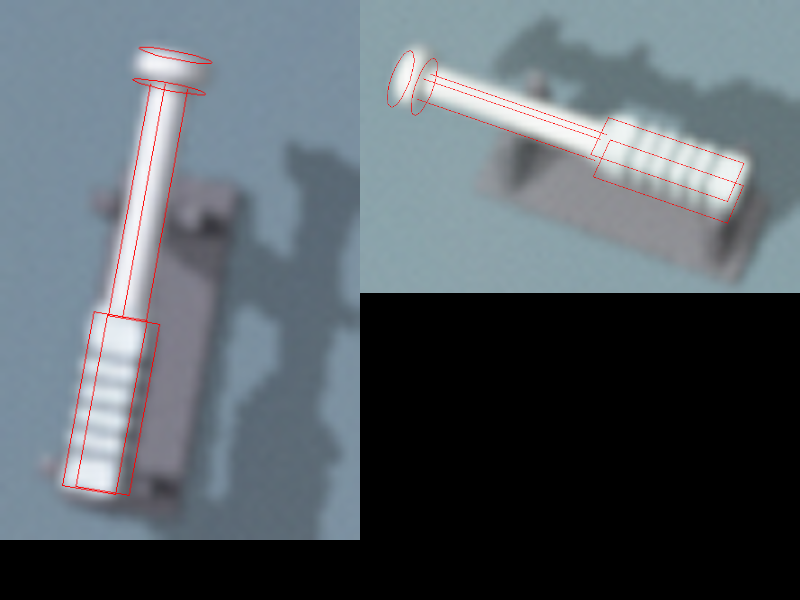

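```bash
python3 -m jog '[[[0.015,0.055,-0.005],[3,0,0],0],[[0.03,0.11,-0.01],[7.7,0,0],0],[[0.05,0.165,-0.015],[7.7,0,0],0],[[0.07,0.22,-0.02],[7.7,0,0],0],[[0.09,0.275,-0.026],[7.7,0,0],0],[[0.11,0.33,-0.032],[7.7,0,0],0],[[0.1306,0.37,-0.0355],[7.7,0,0],0.5],[[0.1306,0.37,-0.0355],[7.7,0,0],0.5]]' 30; python3 mv.py 0.568 -0.401 0.014 1.831
python3 - <<'E'
from ov import *
snap('top','top1');snap('side','side1')
crop('top1',355,130,435,220,'c1');crop('side1',235,80,325,150,'c2')
print(robot.sense()['tool_pos'],robot.sense()['width'])
a,b=[cv2.imread(f'pics/{n}.png') for n in('c1','c2')];a=cv2.resize(a,(400,450));b=cv2.resize(b,(400,311));cv2.imwrite('pics/m2.png',np.hstack([a,cv2.copyMakeBorder(b,0,139,0,0,0)]))
E
```

```text
clock: 1.1
tool_pos: [0.5696, -0.3982, 0.0978]
tcp_rot: [0.43, 0.563, -0.429, 0.56]
ft_force: [-0.7, 0.0, -0.1]
width: 0.0514
opt shift m [ 0.0838 -0.0021  0.0026] rot deg [-179.73   -0.18   -0.38] q6 0.5347440898046028
opt shift m [ 0.0838 -0.0021  0.0026] rot deg [ 0.27 -0.24  0.11] q6 0.5347440898046028
tool z [ 0.26186162 -0.96509601 -0.00426366] x [-0.00301141  0.00360072 -0.99998898] pos [ 0.56956699 -0.39824383  0.09780364] t 1.1 F [-0.70124876  0.03041646 -0.12722081] w 0.051407615629814656
scale 6
scale 8
[ 0.56790583 -0.40135749  0.09996614] 0.04248503155183409
```

View pics/m2.png

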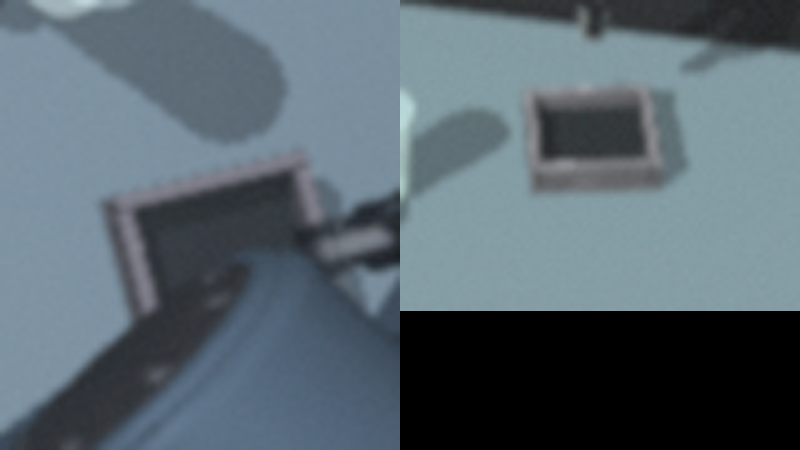

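```bash
python3 -m jog '[[[0.02,0,0],[0,0,0],0.5],[[0.04,0,0],[0,0,0],0.5],[[0.06,0,0],[0,0,0],0.5],[[0.075,0,0],[0,0,0],0.5],[[0.085,0,0],[0,0,0],0.5],[[0.0855,0,0],[0,0,0],0.5],[[0.0855,0,0],[0,0,0],1],[[0.0855,0,0],[0,0,0],1]]' 30;  python3 -m jog '[[[0,0,0],[0,0,0],1],[[0,0,0],[0,0,0],1],[[0,0,0],[0,0,0],1],[[0,0,0],[0,0,0],1],[[0,0,0],[0,0,0],1],[[0,0,0],[0,0,0],1],[[0,0,0],[0,0,0],1],[[0,0,0],[0,0,0],1]]' 30; python3 mv.py 0.555 -0.125 0.014 1.571
```

```text
clock: 2.2
tool_pos: [0.569, -0.4025, 0.0163]
tcp_rot: [0.431, 0.56, -0.431, 0.562]
ft_force: [-0.7, 1.2, 1.0]
width: 0.0077
clock: 3.2
tool_pos: [0.5689, -0.4025, 0.0163]
tcp_rot: [0.431, 0.56, -0.431, 0.561]
ft_force: [0.5, -0.1, 5.6]
width: 0.0081
opt shift m [ 0.0018  0.058  -0.2717] rot deg [-1.6509e+02  1.1000e-01  1.4000e-01] q6 0.5347365086392861
opt shift m [ 0.0018  0.058  -0.2717] rot deg [14.91  0.1  -0.08] q6 0.5347365086392861
tool z [ 0.25753233 -0.96626788  0.00186737] x [ 0.00153069 -0.00152459 -0.99999767] pos [ 0.56894609 -0.40245401  0.01627216] t 3.2 F [ 0.50966803 -0.07988681  5.62162678] w 0.00814209059438948
```

```bash
python3 -m jog '[[[-0.0015,0.004,-0.015],[2,0,0],1],[[-0.0015,0.008,-0.035],[4,0,0],1],[[-0.0015,0.012,-0.055],[6,0,0],1],[[-0.0015,0.016,-0.075],[8,0,0],1],[[-0.0015,0.02,-0.095],[10,0,0],1],[[-0.0015,0.0245,-0.115],[12,0,0],1],[[-0.0015,0.0285,-0.135],[14,0,0],1],[[-0.0015,0.0325,-0.155],[14.9,0,0],1]]' 40; python3 mv.py 0.555 -0.14 0.016 1.571
python3 - <<'E'
from ov import *
snap('side','side2')
E
```

```text
clock: 4.2
tool_pos: [0.5595, -0.2432, 0.0163]
tcp_rot: [-0.5, -0.5, 0.5, -0.5]
ft_force: [-0.5, -1.0, -1.8]
width: 0.0078
opt shift m [ 0.0003 -0.0045 -0.1032] rot deg [ 1.7997e+02  4.0000e-02 -1.0000e-02] q6 0.9786415035293361
opt shift m [ 0.0003 -0.0045 -0.1032] rot deg [-0.03  0.    0.02] q6 0.9786415035293361
tool z [-3.70635104e-04 -9.99999928e-01  8.66805473e-05] x [-3.90388624e-04 -8.65358550e-05 -9.99999920e-01] pos [ 0.5595041  -0.24319738  0.01630626] t 4.2 F [-0.5267557  -1.04412811 -1.84458792] w 0.007815297374269883
```

View pics/side2.png

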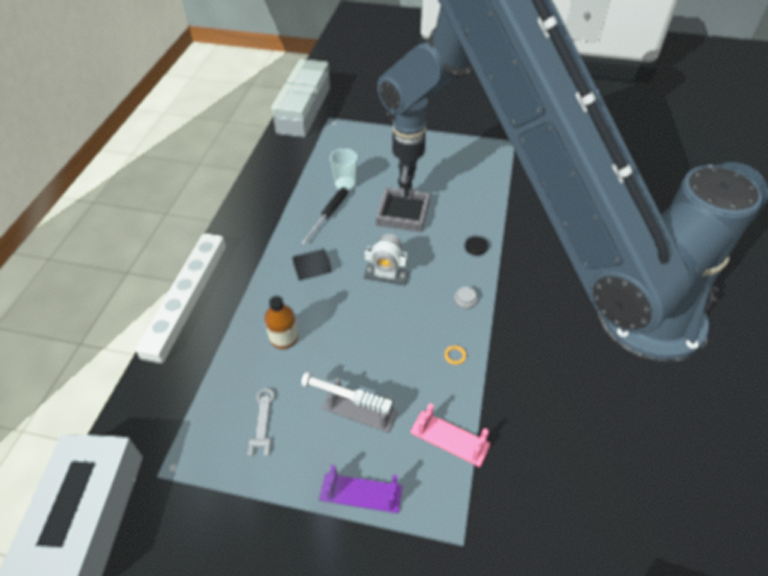

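```bash
python3 -m jog '[[[0,-0.0005,-0.015],[0,0,0],1],[[0,-0.001,-0.03],[0,0,0],1],[[0,-0.0015,-0.045],[0,0,0],1],[[0,-0.002,-0.06],[0,0,0],1],[[0,-0.0025,-0.075],[0,0,0],1],[[0,-0.003,-0.09],[0,0,0],1],[[0,-0.0035,-0.1],[0,0,0],1],[[0,-0.0035,-0.102],[0,0,0],1]]' 40
python3 - <<'E'
from ov import *
snap('side','side3');snap('top','top3')
it=[(T(.555,-.002,-1.571),mount),(T(0.555,-0.0885,0),tray)]
draw('side3',it,(235,115,295,195),'a');draw('top3',it,(250,150,330,210),'b')
a,b=[cv2.imread(f'pics/{n}.png') for n in 'ab'];a=cv2.resize(a,(400,533));b=cv2.resize(b,(400,300));cv2.imwrite('pics/m3.png',np.hstack([a,cv2.copyMakeBorder(b,0,233,0,0,0)]))
E
python3 mv.py 0.555 -0.125 0.016 1.571
```

```text
clock: 5.25
tool_pos: [0.556, -0.1407, 0.0167]
tcp_rot: [0.5, 0.501, -0.5, 0.5]
ft_force: [-0.1, -0.8, -1.8]
width: 0.0079
opt shift m [ 0.0007 -0.0012 -0.0165] rot deg [-1.7997e+02 -1.0000e-02 -0.0000e+00] q6 1.1264162002123128
opt shift m [ 0.0007 -0.0012 -0.0165] rot deg [ 0.03 -0.    0.01] q6 1.1264162002123128
tool z [ 7.59721896e-04 -9.99999710e-01 -4.86699797e-05] x [-1.28625532e-04  4.85722737e-05 -9.99999991e-01] pos [ 0.55624504 -0.14145066  0.01672131] t 5.35 F [-0.39834735 -0.20661779 -3.07741806] w 0.00763800937913862
```

View pics/m3.png

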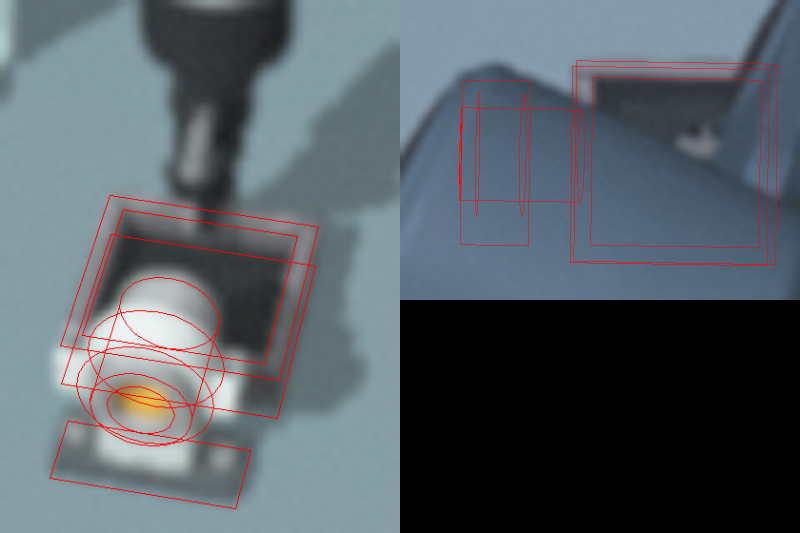

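```bash
python3 -m jog '[[[0,0,-0.005],[0,0,0],1],[[0,0,-0.01],[0,0,0],1],[[0,0,-0.015],[0,0,0],1],[[0,0,-0.018],[0,0,0],1],[[0.0005,0,-0.018],[0,0,0],1],[[0.0005,0,-0.018],[0,0,0],0.6],[[0,0,-0.018],[0,0,0],0.4],[[-0.01,0,-0.018],[0,0,0],0.4]]' 40; python3 mv.py 0.5095 0.341 0.2 1.421
```

```text
clock: 6.35
tool_pos: [0.5558, -0.1236, 0.0267]
tcp_rot: [0.5, 0.5, -0.5, 0.5]
ft_force: [0.4, 0.2, 0.3]
width: 0.0513
opt shift m [-0.1731 -0.0465 -0.4647] rot deg [-1.7141e+02 -1.1000e-01 -4.0000e-02] q6 1.1556009625198465
opt shift m [-0.1731 -0.0465 -0.4647] rot deg [ 8.59 -0.02  0.07] q6 1.1556009625198465
tool z [ 1.68921997e-04 -9.99999860e-01 -5.02312207e-04] x [-1.19163225e-03  5.02110565e-04 -9.99999164e-01] pos [ 0.55583893 -0.1236392   0.02665855] t 6.35 F [0.35886118 0.24042971 0.26264764] w 0.051289426852291785
```

```bash
python3 -m jog '[[[-0.06,0,-0.0],[0,0,0],0.4],[[-0.12,0,-0.01],[-10,0,0],0],[[-0.125,-0.0063,-0.065],[-20,0,0],0],[[-0.125,-0.012,-0.125],[-30,0,0],0],[[-0.125,-0.019,-0.185],[-40,0,0],0],[[-0.125,-0.025,-0.245],[-50,0,0],0],[[-0.125,-0.031,-0.305],[-60,0,0],0],[[-0.125,-0.037,-0.365],[-70,0,0],0]]' 40; python3 mv.py 0.5095 0.341 0.15 1.421
python3 - <<'E'
from ov import *
snap('side','side4');snap('top','top4')
it=[(T(.555,-.002,-1.571),mount),(T(0.555,-0.071,0),tray)]
draw('side4',it,(235,115,295,195),'a');draw('top4',it,(250,150,330,210),'b')
a,b=[cv2.imread(f'pics/{n}.png') for n in 'ab'];a=cv2.resize(a,(400,533));b=cv2.resize(b,(400,300));cv2.imwrite('pics/m4.png',np.hstack([a,cv2.copyMakeBorder(b,0,233,0,0,0)]))
E
```

```text
clock: 7.35
tool_pos: [0.5189, 0.2432, 0.1527]
tcp_rot: [0.121, 0.696, -0.121, 0.697]
ft_force: [1.0, -0.4, 0.1]
width: 0.0855
opt shift m [ 0.0027  0.0889 -0.0418] rot deg [-1.0108e+02  9.0000e-02  3.0000e-02] q6 0.5865802991395034
opt shift m [ 0.0027  0.0889 -0.0418] rot deg [ 7.892e+01  3.000e-02 -8.000e-02] q6 0.5865802991395034
tool z [ 0.94168807 -0.33648499  0.00119261] x [ 1.36269159e-03  2.69328835e-04 -9.99999035e-01] pos [0.51894028 0.24318664 0.15267563] t 7.35 F [ 0.97707598 -0.40590451  0.12366164] w 0.08546814349652887
```

View pics/m4.png

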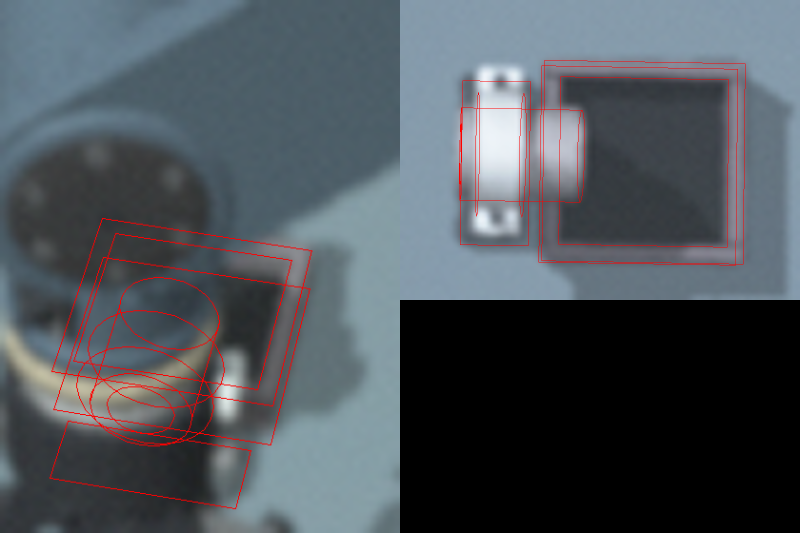

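```bash
python3 -m jog '[[[0,0.02,-0.01],[-10,0,0],0],[[0,0.04,-0.02],[-20,0,0],0],[[0,0.06,-0.03],[-30,0,0],0],[[0,0.08,-0.04],[-40,0,0],0],[[0,0.088,-0.041],[-50,0,0],0],[[0,0.088,-0.041],[-60,0,0],0],[[0,0.088,-0.041],[-70,0,0],0],[[0,0.088,-0.041],[-80,0,0],0]]' 40;python3 -m jog '[[[0,0,0],[-10,0,0],0],[[0,0,0],[-20,0,0],0],[[0,0,0],[-20,0,0],0],[[0,0,0],[-20,0,0],0],[[0,0,0],[-20,0,0],0],[[0,0,0],[-20,0,0],0.2],[[0,0,0],[-20,0,0],0.3],[[0,0,0],[-20,0,0],0.35]]' 40; python3 mv.py 0.5095 0.341 0.031 1.421
python3 - <<'E'
from ov import *
snap('side','side5')
st=robot.sense();print(st['tool_pos'],st['width'])
draw('side5',[(T(0.5095,0.3415,-0.15,.048),drift)],(195,220,275,290),'a')
E
```

```text
clock: 8.45
tool_pos: [0.5109, 0.3371, 0.1523]
tcp_rot: [-0.355, 0.612, 0.355, 0.612]
ft_force: [-0.1, -0.1, -0.1]
width: 0.0854
clock: 9.45
tool_pos: [0.5106, 0.3381, 0.1517]
tcp_rot: [-0.455, 0.542, 0.455, 0.542]
ft_force: [0.2, 0.5, -0.0]
width: 0.0554
opt shift m [0.1207 0.0016 0.0027] rot deg [-1.4 -0.  -0. ] q6 -0.9939578540248877
opt shift m [0.1207 0.0016 0.0027] rot deg [ 1.786e+02 -1.000e-02  0.000e+00] q6 -0.9939578540248877
tool z [ 1.73398988e-01  9.84851658e-01 -4.38509401e-05] x [-7.50802220e-05 -3.13063447e-05 -9.99999997e-01] pos [0.51063368 0.33807871 0.15166874] t 9.45 F [ 0.15420519  0.50925293 -0.01747216] w 0.055424554513427815
[0.51058816 0.33808516 0.15167522] 0.0556621129824798
```

View pics/a.png

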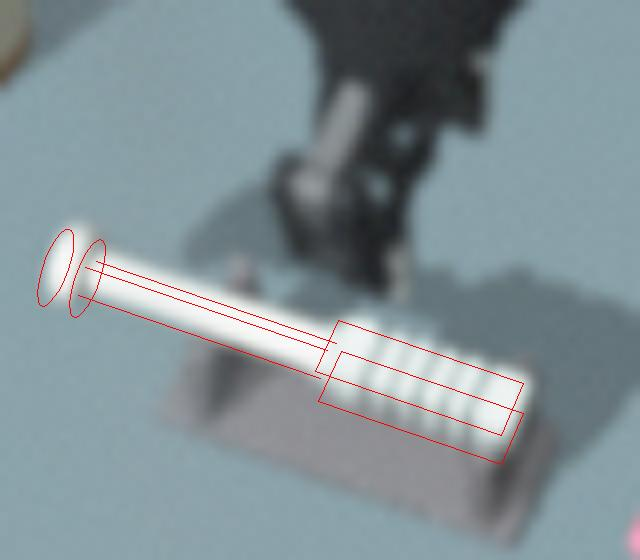

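```bash
python3 -m jog '[[[0.02,0.0016,0.0027],[-1.4,0,0],0.35],[[0.045,0.0016,0.0027],[-1.4,0,0],0.35],[[0.07,0.0016,0.0027],[-1.4,0,0],0.35],[[0.095,0.0016,0.0027],[-1.4,0,0],0.35],[[0.11,0.0016,0.0027],[-1.4,0,0],0.35],[[0.1205,0.0016,0.0027],[-1.4,0,0],0.35],[[0.1205,0.0016,0.0027],[-1.4,0,0],0.35],[[0.1205,0.0016,0.0027],[-1.4,0,0],0.35]]' 20; 
python3 -m jog '[[[0,0,0],[0,0,0],0.6],[[0,0,0],[0,0,0],0.7],[[0,0,0],[0,0,0],0.8],[[0,0,0],[0,0,0],1],[[0,0,0],[0,0,0],1],[[0,0,0],[0,0,0],1],[[0,0,0],[0,0,0],1],[[0,0,0],[0,0,0],1]]' 30
python3 - <<'E'
from ov import *
snap('side','side6');snap('top','top6')
st=robot.sense();print(st['tool_pos'],st['width'],st['ft_force'])
draw('side6',[(T(0.5095,0.3415,-0.15,.048),drift)],(195,220,275,290),'a')
draw('top6',[(T(0.5095,0.3415,-0.15,.048),drift)],(125,135,195,225),'b')
E
```

```text
clock: 10.5
tool_pos: [0.5101, 0.3413, 0.0319]
tcp_rot: [-0.461, 0.535, 0.461, 0.536]
ft_force: [0.1, -0.6, -0.1]
width: 0.0555
clock: 11.5
tool_pos: [0.5099, 0.3411, 0.0318]
tcp_rot: [-0.461, 0.536, 0.461, 0.536]
ft_force: [-0.5, -0.2, 5.5]
width: 0.0195
[0.50987436 0.34114411 0.03178635] 0.019572932159386828 [-0.87569239 -0.69988596  5.56995943]
```

View pics/a.png

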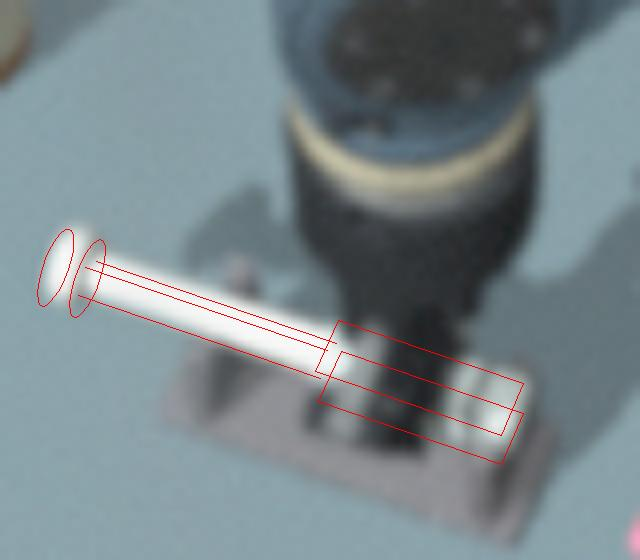

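View pics/b.png

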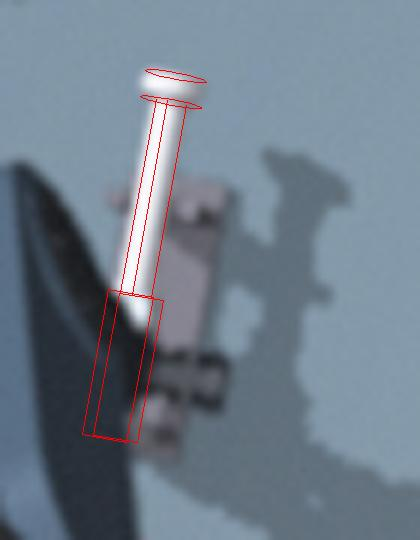

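```bash
python3 -m jog '[[[0,0,0],[0,0,0],1],[[0,0,0],[0,0,0],1],[[-0.01,0,0],[0,0,0],1],[[-0.03,0,0],[0,0,0],1],[[-0.05,0,0],[0,0,0],1],[[-0.08,0,0],[0,0,0],1],[[-0.1,0,0],[0,0,0],1],[[-0.1,0,0],[0,0,0],1]]' 90
python3 mv.py 0.5095 0.341 0.15 1.421
python3 - <<'E'
from ov import *
snap('side','side7');snap('top','top7')
it=[(T(0.51,0.341,-0.15,.148),drift)]
draw('side7',it,(185,200,265,270),'a')
draw('top7',it,(115,120,195,220),'b')
a,b=[cv2.imread(f'pics/{n}.png') for n in 'ab'];a=cv2.resize(a,(400,350));b=cv2.resize(b,(400,500));cv2.imwrite('pics/m.png',np.hstack([b,cv2.copyMakeBorder(a,0,150,0,0,0)]))
E
```

```text
clock: 12.6
tool_pos: [0.5109, 0.3416, 0.1338]
tcp_rot: [-0.462, 0.534, 0.461, 0.538]
ft_force: [0.3, 0.1, -0.6]
width: 0.0185
opt shift m [-0.0162  0.0012 -0.0007] rot deg [0.01 0.15 0.25] q6 -1.0133475894578443
opt shift m [-0.0162  0.0012 -0.0007] rot deg [-179.99   -0.39    0.24] q6 -1.0133475894578443
tool z [0.14912845 0.98881417 0.00269207] x [ 0.0046755   0.00201736 -0.99998703] pos [0.51087132 0.34159037 0.13384829] t 12.6 F [ 0.3459048   0.1034493  -0.62811289] w 0.01851537655837157
```

View pics/m.png

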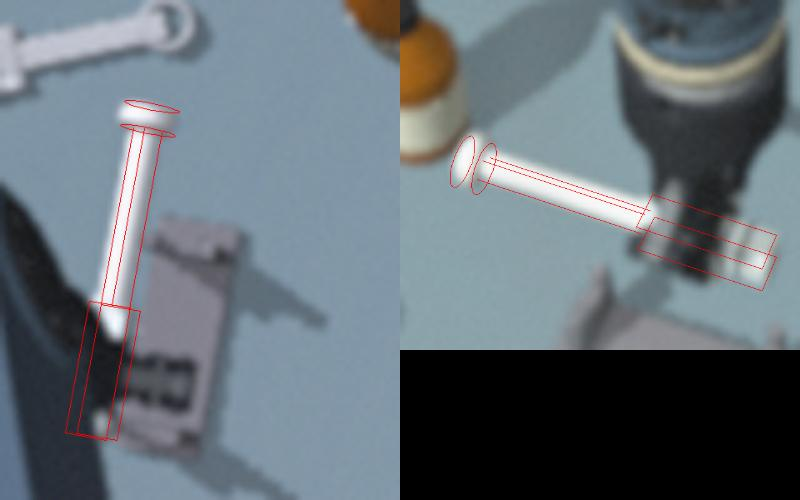

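```bash
python3 mv.py 0.555 0.21 0.155 -0.004
```

```text
opt shift m [-0.0236 -0.0648 -0.1226] rot deg [ 8.165e+01 -1.000e-02 -0.000e+00] q6 -1.0133963265243426
opt shift m [-0.0236 -0.0648 -0.1226] rot deg [-9.835e+01  0.000e+00 -1.000e-02] q6 -1.0133963265243426
tool z [ 1.49133746e-01  9.88817031e-01 -6.63655789e-05] x [-1.07676379e-04 -5.08763451e-05 -9.99999993e-01] pos [0.50922139 0.34084481 0.13137463] t 12.7 F [ 0.21233327  0.03893698 -0.97812553] w 0.018448375397659884
```

```bash
python3 -m jog '[[[-0.024,-0.008,-0.015],[10,0,0],1],[[-0.024,-0.016,-0.03],[20,0,0],1],[[-0.024,-0.024,-0.045],[30,0,0],1],[[-0.024,-0.032,-0.06],[40,0,0],1],[[-0.024,-0.04,-0.075],[50,0,0],1],[[-0.024,-0.048,-0.09],[60,0,0],1],[[-0.024,-0.056,-0.105],[70,0,0],1],[[-0.024,-0.0645,-0.1226],[80,0,0],1]]' 90
python3 -m jog '[[[0,0,0],[1.65,0,0],1],[[0.01,0,0],[1.65,0,0],1],[[0.03,0,0],[1.65,0,0],1],[[0.05,0,0],[1.65,0,0],1],[[0.07,0,0],[1.65,0,0],1],[[0.09,0,0],[1.65,0,0],1],[[0.1,0,0],[1.65,0,0],1],[[0.1,0,0],[1.65,0,0],1]]' 90
python3 - <<'E'
from ov import *
snap('side','side8');snap('top','top8')
st=robot.sense();print(st['tool_pos'])
p=st['tool_pos'];print(p,st['width'])
it=[(T(.555,-.002,-1.575),mount),(T(p[0],p[1],-1.575,p[2]+.0165),drift)]
draw('side8',it,(225,140,295,240),'a')
draw('top8',it,(180,140,300,220),'b')
a,b=[cv2.imread(f'pics/{n}.png') for n in 'ab'];a=cv2.resize(a,(420,600));cv2.imwrite('pics/a.png',a);cv2.imwrite('pics/b.png',b)
E
python3 mv.py 0.555 0.21 0.0455 -0.004
```

```text
clock: 13.7
tool_pos: [0.5542, 0.2095, 0.1538]
tcp_rot: [-0.007, 0.708, 0.007, 0.706]
ft_force: [0.7, 1.3, -1.7]
width: 0.0187
clock: 14.7
tool_pos: [0.5541, 0.2105, 0.0541]
tcp_rot: [0.001, 0.708, -0.001, 0.706]
ft_force: [0.2, -0.0, 0.0]
width: 0.0188
[0.55527995 0.21048144 0.05549808]
[0.55527995 0.21048144 0.05549808] 0.01841581848075045
opt shift m [ 0.01   -0.0005 -0.0003] rot deg [ 0.05  0.04 -0.01] q6 0.1774082956737006
opt shift m [ 0.01   -0.0005 -0.0003] rot deg [-1.7995e+02  2.0000e-02  6.0000e-02] q6 0.1774082956737006
tool z [ 9.99994623e-01 -3.21305702e-03  6.55395193e-04] x [ 6.55978205e-04  1.80400261e-04 -9.99999769e-01] pos [0.55527995 0.21048144 0.05549808] t 14.8 F [ 0.35776808 -0.83130495 -0.89975512] w 0.01841581848075045
```

View pics/a.png

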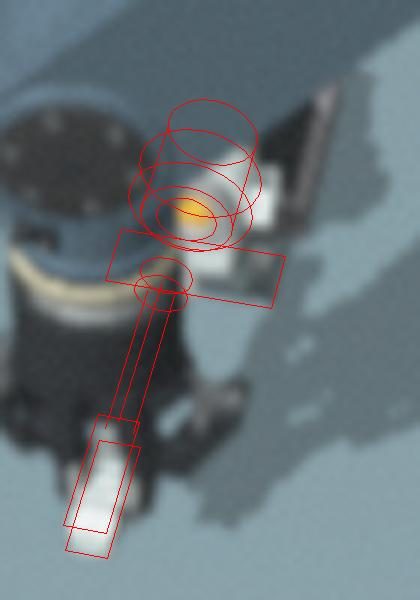

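View pics/b.png

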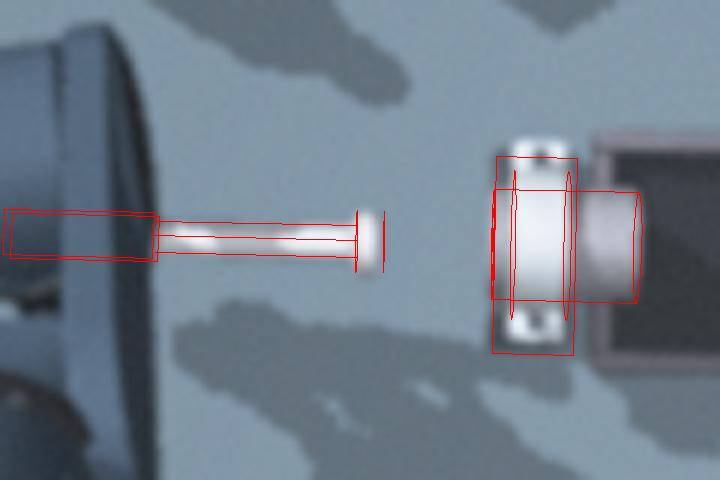

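```bash
python3 -m jog '[[[0.003,-0.004,0],[0,0,0],1],[[0.006,-0.008,0],[0,0,0],1],[[0.0097,-0.013,0],[0,0,0],1],[[0.0097,-0.018,0],[0,0,0],1],[[0.0097,-0.023,0],[0,0,0],1],[[0.0097,-0.028,0],[0,0,0],1],[[0.0097,-0.033,0],[0,0,0],1],[[0.0097,-0.033,0],[0,0,0],1]]' 40
python3 - <<'E'
from ov import *
snap('side','side9');snap('top','top9')
st=robot.sense()
p=st['tool_pos'];print(p,st['width'],st['tcp_rot'])
it=[(T(.555,-.002,-1.575),mount),(T(p[0],p[1]+.001,-1.575,p[2]+.0162),drift)]
draw('side9',it,(235,155,285,195),'a')
draw('top9',it,(210,160,290,205),'b');crop('top9',210,160,290,205,'c')
E
```

```text
clock: 15.8
tool_pos: [0.555, 0.1767, 0.0456]
tcp_rot: [0.002, 0.707, -0.002, 0.707]
ft_force: [0.6, 0.4, -1.0]
width: 0.0185
[0.55496085 0.17710751 0.0455803 ] 0.01827190821477506 [ 0.0015042   0.70704975 -0.0014308   0.70716076]
scale 10
```

View pics/a.png

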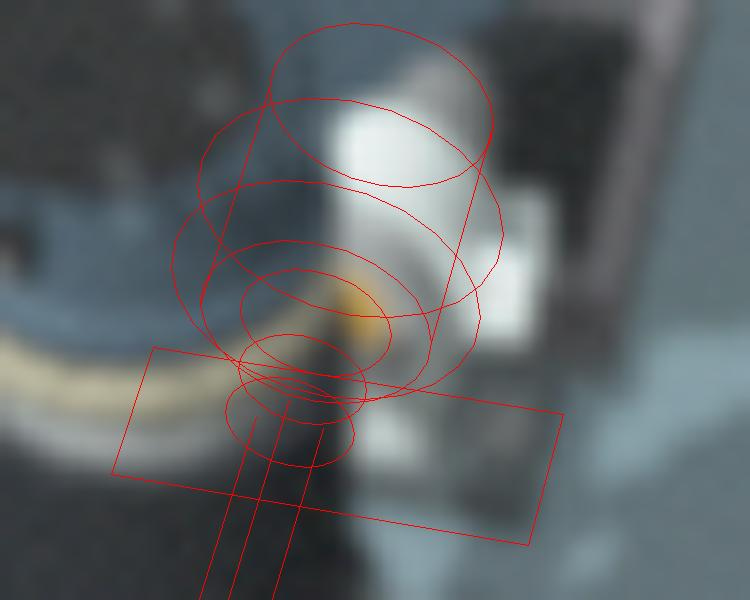

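View pics/b.png

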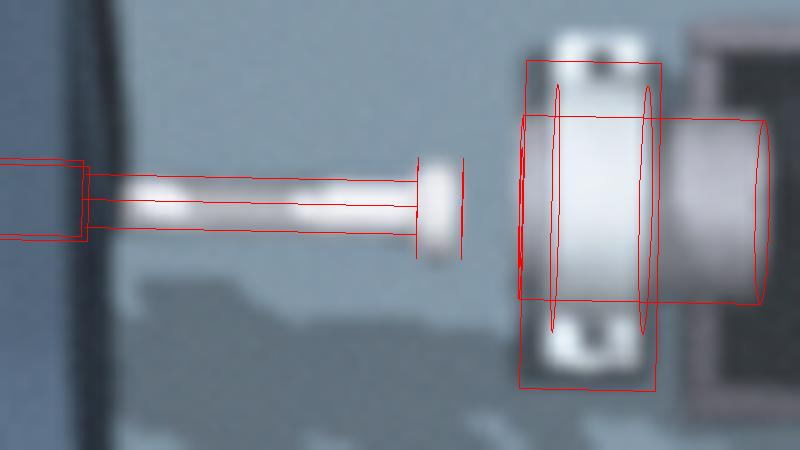

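View pics/c.png

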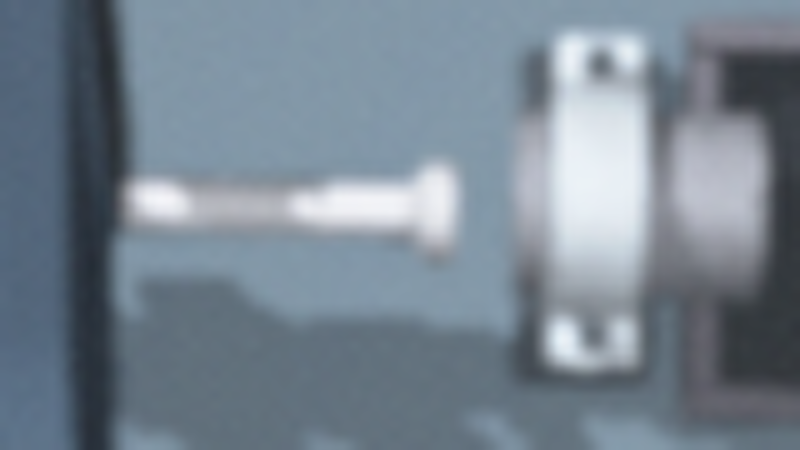

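Run:
```python
from h import *
s=load('top9');g=cv2.cvtColor(s['image'],cv2.COLOR_RGB2GRAY).astype(float)
def prof(c0,c1,r0=160,r1=202):
    p=g[r0:r1,c0:c1].mean(1);print(c0,c1,[f'{r0+i}:{v:.0f}' for i,v in enumerate(p)])
prof(278,285);prof(262,264);prof(266,273);prof(252,255,170,192);prof(243,250,172,188)
for m in((.555,-.002),):
  for y in(-.025,.02,.028,.055,.07): print(y,proj(s,[.555,y,.062]),proj(s,[.555+.0245,y,.062]),proj(s,[.555-.0245,y,.062]))
```

```text
278 285 ['160:148', '161:143', '162:136', '163:132', '164:117', '165:98', '166:96', '167:96', '168:94', '169:93', '170:98', '171:120', '172:144', '173:161', '174:171', '175:179', '176:183', '177:186', '178:189', '179:191', '180:190', '181:183', '182:172', '183:160', '184:147', '185:137', '186:125', '187:112', '188:101', '189:89', '190:80', '191:77', '192:78', '193:78', '194:78', '195:78', '196:77', '197:78', '198:85', '199:95', '200:99', '201:95']
262 264 ['160:148', '161:149', '162:149', '163:146', '164:138', '165:119', '166:108', '167:108', '168:108', '169:110', '170:116', '171:134', '172:154', '173:166', '174:171', '175:178', '176:182', '177:186', '178:188', '179:186', '180:182', '181:174', '182:166', '183:156', '184:146', '185:134', '186:121', '187:109', '188:98', '189:98', '190:102', '191:98', '192:92', '193:86', '194:84', '195:80', '196:78', '197:77', '198:94', '199:108', '200:111', '201:112']
266 273 ['160:148', '161:148', '162:155', '163:188', '164:211', '165:199', '166:181', '167:180', '168:189', '169:204', '170:216', '171:224', '172:228', '173:231', '174:234', '175:236', '1
[... 467 characters left out ...]
 '186:139', '187:146', '188:148', '189:148', '190:148', '191:144']
243 250 ['172:147', '173:147', '174:147', '175:147', '176:145', '177:154', '178:197', '179:235', '180:241', '181:232', '182:196', '183:153', '184:144', '185:146', '186:147', '187:147']
-0.025 [282.27554102 180.59838744] [282.39838664 171.40758869] [282.15240713 189.81075294]
0.02 [265.33217431 180.30554004] [265.47486828 171.11408013] [265.18914546 189.51857061]
0.028 [262.31963223 180.25347158] [262.4658557  171.06189412] [262.17306559 189.46662038]
0.055 [252.15143778 180.07772555] [252.30957535 170.88575136] [251.99292906 189.29127344]
0.07 [246.50186418 179.9800789 ] [246.66662204 170.7878843 ] [246.33671961 189.19384852]
```

```bash
python3 -m jog '[[[0,-0.004,0.0005],[0,0,0],1],[[0,-0.008,0.0005],[0,0,0],1],[[0,-0.012,0.0005],[0,0,0],1],[[0,-0.014,0.0005],[0,0,0],1],[[0,-0.016,0.0005],[0,0,0],1],[[0,-0.017,0.0005],[0,0,0],1],[[0,-0.018,0.0005],[0,0,0],1],[[0,-0.019,0.0005],[0,0,0],1]]' 25
python3 - <<'E'
from ov import *
snap('top','top10')
st=robot.sense();p=st['tool_pos'];print(p,st['width'],st['ft_force'])
it=[(T(.5555,-.002,-1.575),mount),(T(p[0],p[1]+.002,-1.575,p[2]+.0162),drift)]
draw('top10',it,(210,160,290,205),'b')
E
```

```text
clock: 16.9
tool_pos: [0.5556, 0.1581, 0.0456]
tcp_rot: [0.001, 0.707, -0.001, 0.707]
ft_force: [-0.1, 0.6, -1.2]
width: 0.0185
[0.55565077 0.15802824 0.04562085] 0.018598251701803386 [ 1.29447655  0.6345014  -0.67590689]
```

View pics/b.png

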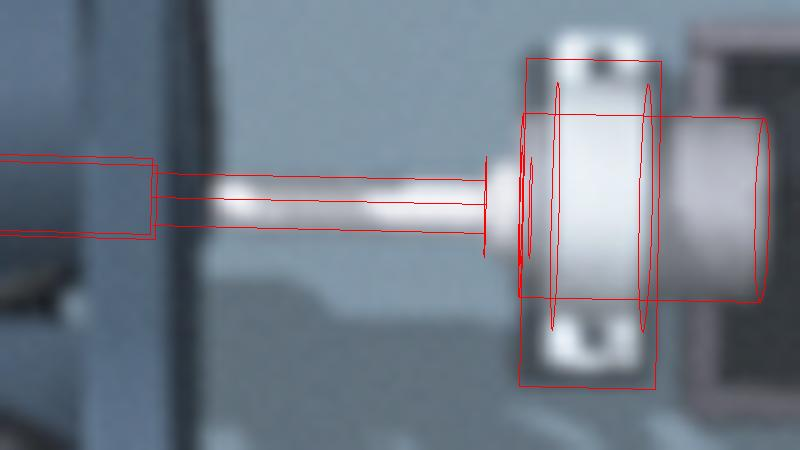

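```bash
python3 -m jog '[[[0,-0.0015,0],[0,0,0],1],[[0,-0.004,0],[0,0,0],1],[[0,-0.0065,0],[0,0,0],1],[[0,-0.009,0],[0,0,0],1],[[0,-0.0115,0],[0,0,0],1],[[0,-0.014,0],[0,0,0],1],[[0,-0.017,0],[0,0,0],1],[[0,-0.02,0],[0,0,0],1]]' 60;python3 mv.py .5555 .07 .0456 0
```

```text
clock: 17.95
tool_pos: [0.5554, 0.1411, 0.0459]
tcp_rot: [0.004, 0.707, -0.0, 0.708]
ft_force: [0.5, 11.5, 0.5]
width: 0.0186
opt shift m [-0.0001 -0.0711  0.0005] rot deg [-0.34  0.08 -0.26] q6 0.05232460750083875
opt shift m [-0.0001 -0.0711  0.0005] rot deg [ 1.7966e+02 -4.1000e-01 -1.2000e-01] q6 0.05232460750083875
tool z [ 0.99998107 -0.00600736  0.00133205] x [ 0.00135966  0.00459391 -0.99998852] pos [0.55542626 0.14114435 0.04586221] t 17.95 F [ 0.52277522 11.49634786  0.47080444] w 0.018603794764784805
```

```bash
python3 -m jog '[[[0,-0.003,0],[0,0,0],1],[[0,-0.006,0],[0,0,0],1],[[0,-0.009,0],[0,0,0],1],[[0,-0.012,0],[0,0,0],1],[[0,-0.015,0],[0,0,0],1],[[0,-0.018,0],[0,0,0],1],[[0,-0.021,0],[0,0,0],1],[[0,-0.024,0],[0,0,0],1]]' 60;python3 mv.py .5555 .07 .0456 0
python3 - <<'E'
from ov import *
snap('top','top11')
st=robot.sense();p=st['tool_pos'];print(p,st['ft_force'])
it=[(T(.5555,-.002,-1.575),mount),(T(p[0],p[1]+.002,-1.575,p[2]+.0162),drift)]
draw('top11',it,(210,160,310,205),'b')
E
```

```text
clock: 18.95
tool_pos: [0.5551, 0.1171, 0.0458]
tcp_rot: [0.004, 0.707, -0.001, 0.707]
ft_force: [0.8, 12.9, -0.5]
width: 0.0186
opt shift m [-0.     -0.0471  0.0007] rot deg [-0.34  0.04 -0.25] q6 0.00934832515191557
opt shift m [-0.     -0.0471  0.0007] rot deg [ 1.7966e+02 -4.0000e-01 -6.0000e-02] q6 0.00934832515191557
tool z [ 9.99981931e-01 -5.97385293e-03  6.70765985e-04] x [ 6.97288403e-04  4.43877510e-03 -9.99989905e-01] pos [0.55506937 0.11709386 0.04579161] t 18.95 F [ 0.77679684 12.91895704 -0.52295357] w 0.018596433275300098
[0.55508472 0.11672726 0.04579063] [ 0.29625771 11.87304692  0.12138527]
```

View pics/b.png

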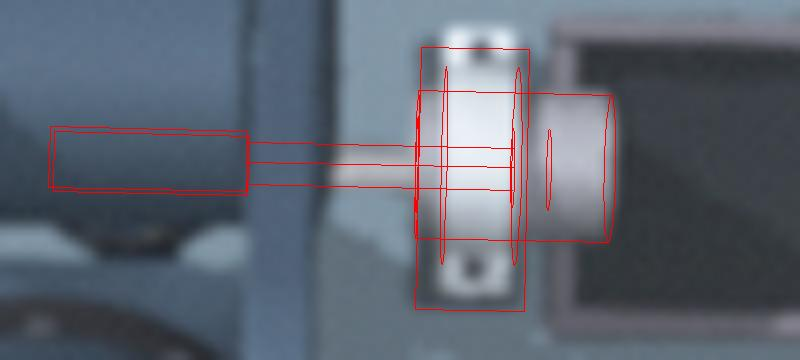

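```bash
python3 -m jog '[[[0,-0.002,0],[0,0,0],1],[[0,-0.004,0],[0,0,0],1],[[0,-0.006,0],[0,0,0],1],[[0,-0.008,0],[0,0,0],1],[[0,-0.01,0],[0,0,0],1],[[0,-0.012,0],[0,0,0],1],[[0,-0.014,0],[0,0,0],1],[[0,-0.016,0],[0,0,0],1]]' 60
python3 -m jog '[[[0,-0.0015,0],[0,0,0],1],[[0,-0.003,0],[0,0,0],1],[[0,-0.0045,0],[0,0,0],1],[[0,-0.006,0],[0,0,0],1],[[0,-0.0075,0],[0,0,0],1],[[0,-0.009,0],[0,0,0],1],[[0,-0.0105,0],[0,0,0],1],[[0,-0.012,0],[0,0,0],1]]' 60
python3 - <<'E'
from ov import *
snap('top','top12')
st=robot.sense();p=st['tool_pos'];print(p,st['ft_force'])
it=[(T(p[0],p[1]+.002,-1.575,p[2]+.0162),drift)]
draw('top12',it,(210,160,310,205),'b')
E
```

```text
clock: 20.0
tool_pos: [0.5548, 0.1005, 0.0457]
tcp_rot: [0.003, 0.707, -0.001, 0.707]
ft_force: [1.2, 9.6, 0.2]
width: 0.0187
clock: 21.0
tool_pos: [0.555, 0.086, 0.0455]
tcp_rot: [0.001, 0.707, -0.001, 0.707]
ft_force: [-0.8, 0.5, -0.9]
width: 0.0186
[0.55506402 0.0858268  0.04551498] [ 0.0992792  -0.2397374  -0.58158925]
```

View pics/b.png

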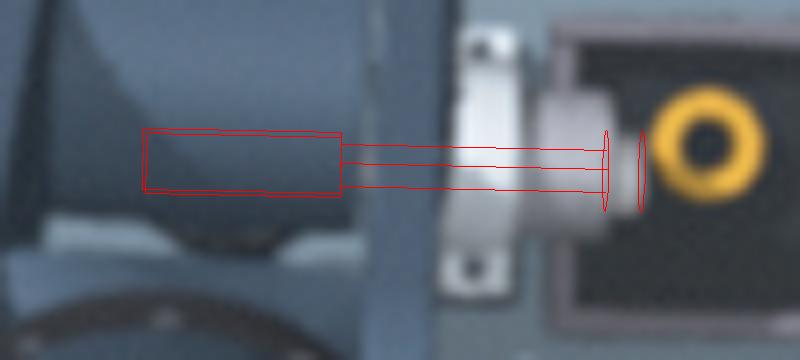

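The spacer dropped flat into the tray (crop 710,143), with the head just out of the mouth at (635,170). Now I'll withdraw the drift.

```bash
python3 -m jog '[[[0,0.003,0],[0,0,0],1],[[0,0.008,0],[0,0,0],1],[[0,0.015,0],[0,0,0],1],[[0,0.022,0],[0,0,0],1],[[0,0.03,0],[0,0,0],1],[[0,0.038,0],[0,0,0],1],[[0,0.046,0],[0,0,0],1],[[0,0.054,0],[0,0,0],1]]' 60
python3 -m jog '[[[0,0.005,0],[0,0,0],1],[[0,0.01,0],[0,0,0],1],[[0,0.016,0],[0,0,0],1],[[0,0.023,0],[0,0,0],1],[[0,0.035,0],[0,0,0],1],[[0,0.047,0],[0,0,0],1],[[0,0.06,0],[0,0,0],1],[[0,0.07,0],[0,0,0],1]]' 60
python3 - <<'E'
from ov import *
snap('top','top13')
st=robot.sense();p=st['tool_pos'];print(p,st['ft_force'],st['width'])
it=[(T(p[0],p[1]+.002,-1.575,p[2]+.0162),drift)]
draw('top13',it,(190,150,310,210),'b')
E
python3 mv.py .5093 .341 .134 1.421
```

```text
clock: 22.05
tool_pos: [0.5552, 0.1407, 0.0455]
tcp_rot: [0.001, 0.707, -0.001, 0.707]
ft_force: [0.0, 0.1, -0.7]
width: 0.0187
clock: 23.05
tool_pos: [0.5554, 0.2113, 0.0455]
tcp_rot: [0.001, 0.707, -0.001, 0.707]
ft_force: [1.1, -0.2, -1.5]
width: 0.0186
[0.55547447 0.21226026 0.0455627 ] [ 0.29452486  0.93149812 -1.23427689] 0.018703975676586784
opt shift m [-0.0884  0.1287 -0.0465] rot deg [-8.158e+01  5.000e-02 -1.000e-02] q6 0.17904625083478856
opt shift m [-0.0884  0.1287 -0.0465] rot deg [ 9.842e+01 -1.000e-02 -6.000e-02] q6 0.17904625083478856
tool z [ 9.99996010e-01 -2.77841191e-03  5.10819240e-04] x [ 5.12810046e-04  7.15861156e-04 -9.99999612e-01] pos [0.55547447 0.21226026 0.0455627 ] t 23.1 F [ 0.29452486  0.93149812 -1.23427689] w 0.018703975676586784
```

View pics/b.png

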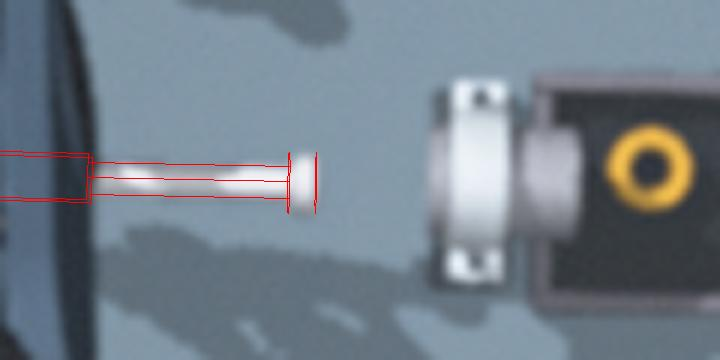

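```bash
python3 -m jog '[[[-0.04,0,0],[0,0,0],1],[[-0.09,0,0],[0,0,0],1],[[-0.11,0.015,-0.005],[-10,0,0],1],[[-0.11,0.035,-0.012],[-20,0,0],1],[[-0.11,0.055,-0.019],[-30,0,0],1],[[-0.11,0.075,-0.026],[-40,0,0],1],[[-0.11,0.095,-0.034],[-50,0,0],1],[[-0.11,0.115,-0.042],[-60,0,0],1]]' 60
python3 mv.py .5097 .341 .134 1.421
```

```text
clock: 24.1
tool_pos: [0.5135, 0.3258, 0.1554]
tcp_rot: [-0.354, 0.612, 0.354, 0.612]
ft_force: [0.0, 0.0, -1.9]
width: 0.0185
opt shift m [0.0214 0.0108 0.0113] rot deg [-2.132e+01 -2.000e-02 -2.000e-02] q6 -0.6668319080321189
opt shift m [0.0214 0.0108 0.0113] rot deg [ 1.5868e+02 -2.0000e-02  3.0000e-02] q6 -0.6668319080321189
tool z [ 4.98553302e-01  8.66858925e-01 -4.57676606e-04] x [-3.89305228e-04 -3.04071558e-04 -9.99999878e-01] pos [0.51347857 0.32582583 0.15544022] t 24.1 F [ 0.04235009  0.00377999 -1.92749281] w 0.01851558878877787
```

```bash
python3 -m jog '[[[0,0.005,0.005],[-10,0,0],1],[[0,0.0108,0.0113],[-20,0,0],1],[[0.02,0.0108,0.0113],[-21.3,0,0],1],[[0.04,0.0108,0.0113],[-21.3,0,0],1],[[0.06,0.0108,0.0113],[-21.3,0,0],1],[[0.075,0.0108,0.0113],[-21.3,0,0],1],[[0.075,0.0108,0.0113],[-21.3,0,0],1],[[0.075,0.0108,0.0113],[-21.3,0,0],1]]' 60
python3 mv.py .5099 .3411 .0322 1.421
python3 - <<'E'
from ov import *
snap('side','side14');snap('top','top14')
p=robot.sense()['tool_pos']
it=[(T(0.51,0.3415,-0.15,p[2]+.0162),drift)]
draw('side14',it,(185,210,265,280),'a')
draw('top14',it,(115,120,195,220),'b')
a,b=[cv2.imread(f'pics/{n}.png') for n in 'ab'];a=cv2.resize(a,(400,350));b=cv2.resize(b,(400,500));cv2.imwrite('pics/m.png',np.hstack([b,cv2.copyMakeBorder(a,0,150,0,0,0)]))
E
```

```text
clock: 25.1
tool_pos: [0.5108, 0.3407, 0.081]
tcp_rot: [-0.46, 0.537, 0.459, 0.538]
ft_force: [0.3, 0.6, -0.2]
width: 0.0185
opt shift m [0.0488 0.001  0.0002] rot deg [-0.35  0.03  0.05] q6 -1.0084839243771644
opt shift m [0.0488 0.001  0.0002] rot deg [ 1.7965e+02  8.0000e-02 -5.0000e-02] q6 -1.0084839243771644
tool z [1.55276133e-01 9.87870956e-01 5.44694185e-04] x [ 9.29822900e-04  4.05229648e-04 -9.99999486e-01] pos [0.5108205  0.34068581 0.08100548] t 25.1 F [ 0.31070799  0.60531288 -0.19047099] w 0.018475660240325858
```

View pics/m.png

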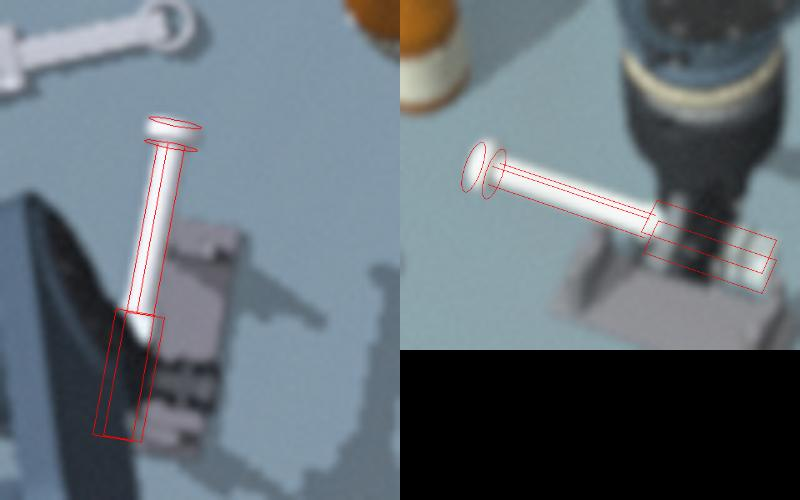

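```bash
python3 mv.py .5099 .3411 .0325 1.421 | tail -3; python3 -m jog '[[[0.01,0.0005,0],[-0.3,0,0],1],[[0.02,0.0005,0],[-0.3,0,0],1],[[0.028,0.0005,0],[-0.3,0,0],1],[[0.035,0.0005,0],[-0.3,0,0],1],[[0.041,0.0005,0],[-0.3,0,0],1],[[0.045,0.0005,0],[-0.3,0,0],1],[[0.046,0.0005,0],[-0.3,0,0],1],[[0.046,0.0005,0],[-0.3,0,0],1]]' 40; python3 mv.py .5099 .3411 .0322 1.421
python3 - <<'E'
from ov import *
snap('side','side15');snap('top','top15')
it=[(T(0.5095,0.3415,-0.15,.048),drift)]
draw('side15',it,(195,220,275,290),'a')
draw('top15',it,(115,120,195,220),'b')
a,b=[cv2.imread(f'pics/{n}.png') for n in 'ab'];a=cv2.resize(a,(400,350));b=cv2.resize(b,(400,500));cv2.imwrite('pics/m.png',np.hstack([b,cv2.copyMakeBorder(a,0,150,0,0,0)]))
E
```

```text
opt shift m [0.0489 0.0012 0.0001] rot deg [-0.35  0.06  0.09] q6 -1.0085328939123528
opt shift m [0.0489 0.0012 0.0001] rot deg [ 1.7965e+02  1.4000e-01 -9.0000e-02] q6 -1.0085328939123528
tool z [1.55221064e-01 9.87879281e-01 9.73118021e-04] x [ 1.66790930e-03  7.22984852e-04 -9.99998348e-01] pos [0.51100033 0.34076736 0.08140204] t 25.2 F [ 0.29715853  0.18875757 -0.87159767] w 0.018240242413172042
clock: 26.2
tool_pos: [0.51, 0.3406, 0.0346]
tcp_rot: [-0.461, 0.536, 0.461, 0.536]
ft_force: [1.0, 0.4, -1.5]
width: 0.0183
opt shift m [0.0024 0.0002 0.0005] rot deg [-0.05  0.01  0.01] q6 -1.0133279595172517
opt shift m [0.0024 0.0002 0.0005] rot deg [ 1.7995e+02  2.0000e-02 -1.0000e-02] q6 -1.0133279595172517
tool z [1.50035362e-01 9.88680624e-01 1.20430464e-04] x [ 2.33989537e-04  8.63006241e-05 -9.99999969e-01] pos [0.50998502 0.34061016 0.03458781] t 26.2 F [ 1.04454328  0.3872179  -1.50940516] w 0.018262000231074844
```

View pics/m.png

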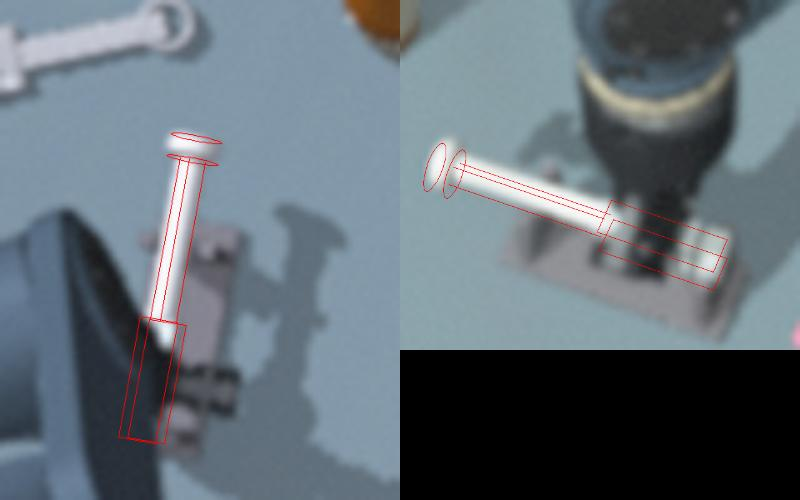

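```bash
python3 -m jog '[[[0.001,0,0.0005],[0,0,0],1],[[0.002,0,0.0005],[0,0,0],1],[[0.0028,0,0.0005],[0,0,0],1],[[0.0028,0,0.0005],[0,0,0],1],[[0.0028,0,0.0005],[0,0,0],0.6],[[0.0028,0,0.0005],[0,0,0],0.45],[[0.0028,0,0.0005],[0,0,0],0.4],[[0.0028,0,0.0005],[0,0,0],0.4]]' 20
python3 -m jog '[[[0,0,0],[0,0,0],0.4],[[-0.02,0,0],[0,0,0],0.4],[[-0.05,0,0],[0,0,0],0.4],[[-0.1,0,0],[0,0,0],0.4],[[-0.15,0,0],[0,0,0],0.4],[[-0.15,-0.05,-0.05],[0,0,0],0.4],[[-0.15,-0.1,-0.1],[0,0,0],0.4],[[-0.15,-0.15,-0.15],[0,0,0],0.4]]' 20
python3 - <<'E'
from ov import *
snap('side','side16');snap('top','top16')
it=[(T(0.5095,0.3415,-0.15,.048),drift)]
draw('side16',it,(195,220,275,290),'a')
draw('top16',it,(115,120,195,220),'b')
a,b=[cv2.imread(f'pics/{n}.png') for n in 'ab'];a=cv2.resize(a,(400,350));b=cv2.resize(b,(400,500));cv2.imwrite('pics/m.png',np.hstack([b,cv2.copyMakeBorder(a,0,150,0,0,0)]))
st=robot.sense();print(st['tool_pos'],st['width'],st['ft_force'])
E
```

```text
clock: 27.3
tool_pos: [0.5099, 0.3411, 0.0317]
tcp_rot: [-0.461, 0.536, 0.461, 0.536]
ft_force: [-0.2, 0.5, 0.3]
width: 0.051
clock: 28.3
tool_pos: [0.6223, 0.189, 0.1839]
tcp_rot: [-0.462, 0.535, 0.461, 0.537]
ft_force: [0.5, 1.2, 0.6]
width: 0.0513
[0.62610569 0.18435458 0.18369445] 0.05136258985779442 [-0.0822994  -0.2016317  -0.25660855]
```

View pics/m.png

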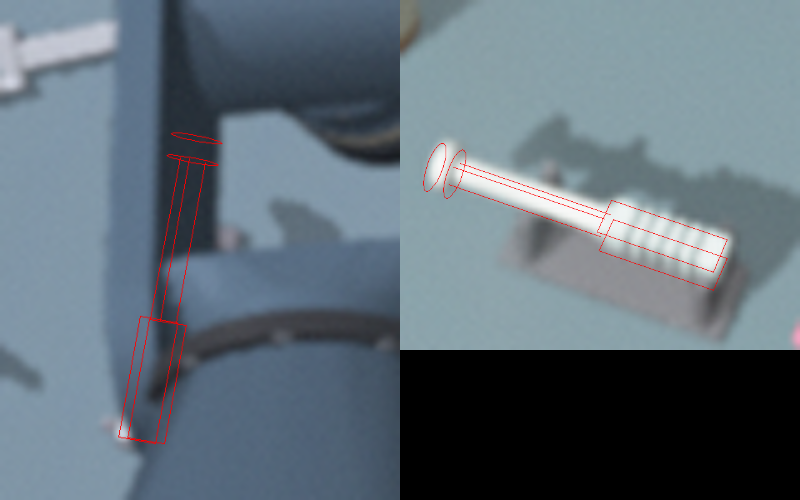

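View pics/top16.png

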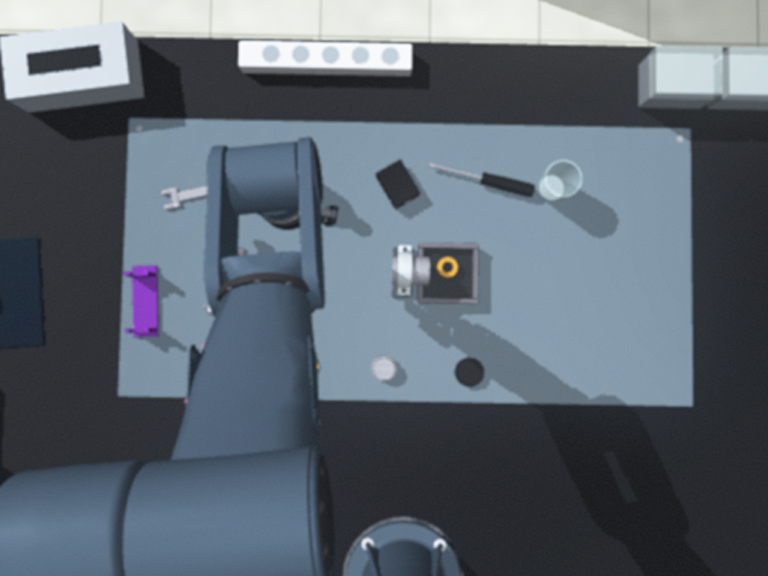

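View pics/side16.png

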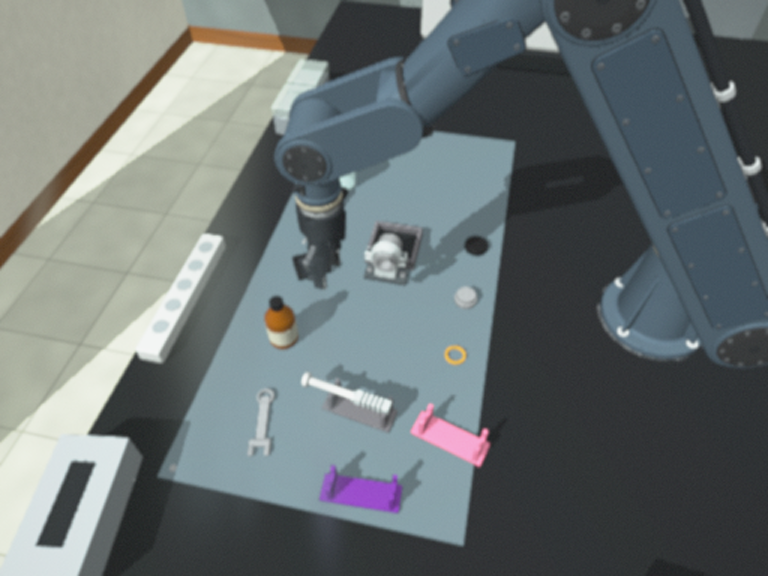

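The drift lies in the grey rest at (345,395), and the bottle at (281,325) and the other bystanders are unmoved. The gripper is clear of everything, so I'm handing in.

```bash
python3 -c "
from station import robot
print(robot.sign_off(), robot.sense()['clock'])"
```

```text
the job is handed in; nothing more can be done
the job is handed in; nothing more can be done
```

The job is done and handed in at about 28 s of the 72 s allowed. I had no verdict back.

- **Tray:** I pinched its far wall and slid it squarely under the barrel's open end. Its outline matched the planned position in the top view.
- **Spacer:** I took the drift from the grey rest and fed it in through the lipped end without any contact force. At about 10–13 N of steady push the spacer came out. It dropped flat into the tray.
- **Drift:** I drew it straight back out and laid it in its rest. The side view after release shows it in both forks, with its outline where it was before I picked it up.

**Last checks:** the top view shows the spacer in the tray. The bystanders I could see in the two views are where they started, and the gripper was clear with forces near zero.

**Weak points:**
- In the last top view the arm covered the drift and the solvent bottle, so those two were checked from the side view only.
- In the last side view the arm covered most of the screwdriver, beaker and lens case, so those were checked from the top view.
- The side camera read about 2–3 mm off from the top camera throughout, which is close to its stated calibration error.

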